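# Hang the varnished amplifier board level to dry

## Task

The varnish on this L-shaped amplifier board's transformer is still wet: hang the board on the peg of the drying stand by whichever of its top holes lets it hang level, slid along the peg until it is home against the brass collar, and leave it hanging there still. Handle it by the board and keep your fingers off the transformer, be gentle with board and stand (never push or knock one against the other), and leave everything else on the table where it is.

Things in the scene. Friction and masses are not known exactly. Their poses are not given: they have to be found in the camera images.
- board: Dark brown L-shaped board standing loose on the table, 0.19 kg, 8 mm thick (its x), 190 mm long (y -95 to 95 mm): upper part z 70 to 150 mm, and a 45 mm wide leg at its -y end (y -95 to -50 mm) down to z = 0. Origin: mid-length, mid-thickness, level with the leg's bottom. Own centre of mass at y = -13, z = 96 mm. Its whole top edge is free to be gripped across the 8 mm.
- middle_hole (a point): Centre of the middle one of the board's seven 9 mm through holes (axis along board x) in a row below the top edge: all at board z = 140 mm, at y = -42, -28, -14, 0, 14, 28, 42 mm. Axes are the board's. The hole nearest above the common centre of mass of board and transformer (about 88 mm lower than the holes) hangs it within 6 degrees of level.
- transformer: Wet-varnished mains transformer (dark iron core, yellow and copper coils) bolted to the board, even on both faces; it stays put. 0.42 kg, 56 mm long (y), 46 mm across (x), 66 mm high, clips up to 91 mm. Origin: middle of its underside, at board x = 0, z = 0 and anywhere from y = -10 to 52 mm; axes are the board's. Own centre of mass 32 mm above its origin.
- stand: Drying stand fixed to the table: grey foot 150 x 120 x 18 mm, steel post 12 mm thick, and clamped on it a blue 26 mm block with one level peg that points along the stand's -x at stand y = 0. Origin: on the post's axis at table height; z up. The peg's axis is 170 to 215 mm above the table, set by hand and not reported: see or feel for it. It does not slip when touched.
- post_top (a point): Top of the stand's post, 228 mm above the table, axes of the stand. The peg below it: steel, 6 mm diameter, round end 100 mm ahead (stand -x) of the post's axis; brass stop collar, 16 mm diameter, front face 50 mm ahead, so 50 mm of free peg. A board home against the collar has its mid-thickness 54 mm ahead of the post's axis.
- spare_transformer: Bystander: a second transformer without clips, 56 x 46 x 66 mm, loose on the table.
- solder_reel: Bystander: aluminium reel of solder, 52 mm diameter, 33 mm high, origin under its centre.
- flux_tin: Bystander: brass-coloured closed tin, 64 mm diameter, 38 mm high.
- pliers: Bystander: pliers with red handles, 160 mm long, 11 mm high, lying flat.
- screwdriver: Bystander: screwdriver lying flat between the board's and the stand's places.
- pencil_mug: Bystander: copper mug 68 mm wide, 95 mm high, with pencils standing up to 195 mm.
- multimeter: Bystander: yellow multimeter, 75 x 145 x 40 mm, lying flat.
There are look-alikes about, which are no part of the job. What is shaped like the stand but red is not meant.

How it is judged:
On the way, in this order (a step that is already met when the one before it is completed fails the run):
1. the board is gripped and lifted clear of the table (height (world z) of board above 0.03 m and contact force between the fingers and board above 1 N), for 0.2 s.
2. held by the gripper, the board is on the peg and home against the collar (x of middle_hole in the frame of stand between -0.059 and -0.045 m and y of middle_hole in the frame of stand between -0.06 and 0.06 m and contact force between the fingers and board above 1 N), for 0.1 s.
At the end, for the whole second after the job is handed in: The board hangs by a hole on the peg, released, at rest and clear of the table; upright and level within 0.12 rad (6.9 degrees); home: the middle hole 45 to 59 mm ahead of the post's axis (gap to the collar at most 5 mm), within 60 mm either side of the peg and 162 to 225 mm above the table (contact force between board and stand above 3 N and height (world z) of middle_hole between 0.162 and 0.225 m and x of middle_hole in the frame of stand between -0.059 and -0.045 m and y of middle_hole in the frame of stand between -0.06 and 0.06 m and angle between board's own z axis and vertical below 0.12 rad and linear speed of board below 0.03 m/s and angular speed of board below 0.2 rad/s and contact force between the fingers and board below 0.1 N); the robot touches nothing.
It fails at once if the board is pressed or knocked against the stand with more than 15 N (contact force between board and stand above 15 N).
It fails at once if the gripper presses on the stand with more than 25 N (contact force between the fingers and stand above 25 N).
It fails at once if the fingers touch the wet transformer (contact force between the fingers and transformer above 0.5 N).
It fails at once if any of the other loose things on the table is moved by more than 15 mm (distance of any of spare_transformer, solder_reel, flux_tin, pliers, screwdriver, pencil_mug, multimeter from where it was at the start of the episode above 0.015 m).
It also fails if it takes over 72 s, if anything falls off the work surface, if the arm or the gripper's body presses on something with over 40 N, if the wrist force passes 120 N, or if a joint passes its speed limit or range.

## Robot

A 7-joint arm with a two-finger parallel gripper is mounted at the origin on the work surface. World frame = base frame: x ahead of the robot, y to its left, z up, the work surface at z = 0. Lengths are in m, angles in rad, forces in N, time in s.
With the tool pointing down it reaches from about 0.4 to 0.85 m from the base axis. Payload 10.4 kg.
Tool frame: the origin (TCP) lies at the very end of the fingers, on their centre line; the grasp point (between the pads) lies 19 mm behind it (r.pinch_z is the distance from the TCP to the grasp point, in m); z points along the fingers, y is the line along which they close (so a half turn about z gives the same grasp; the last joint's range is limited). The gripper opens to 87 mm and grips with 3 to 60 N. Pads are 19 mm wide; open, the fingers measure 117 mm over their backs; the gripper's body (75 mm by 190 mm) begins 51 mm behind the grasp point.
Start: joints at [1.17, 0.332, -0.065, 1.46, 0.022, 1.35, -0.088], TCP at [0.231, -0.581, 0.223] pointing down, gripper open.
Joint ranges: [-2.6, 2.6], [-0.5, 2.12], [-1.47, 1.34], [0.16, 2.42], [-1.27, 4.41], [0.06, 2.06], [-2.6, 2.6]. Speed limits (rad/s): [2.22, 2.22, 2.79, 2.79, 3.14, 3.14, 3.14].

## Interface

Orientations are given as a unit quaternion [x, y, z, w].
In Python, from bench import r, camera gives the robot as it stands. The module is installed in compiled form; this text tells all that it offers.
- The arm moves only by the shell command python3 -m pendant 'ROWS' [FORCE]. ROWS is JSON, a list of rows, each an object with "dp": the shift along the tool's x, y, z as a fraction of full scale, a list of three; "rotation": the turn, a rotation vector about the tool's x, y, z as a fraction of full scale, a list of three; "jaw": the opening, from 0 (shut) to 1 (fully open). A call has 1 to 8 rows; each row is the pose to reach, as a shift and turn from the pose commanded when the call began, along the tool's axes at that moment, turning the shorter way round; what a row does not reach only later rows make up. Full scale, the value 1, is 0.15 m for a shift and 2 pi rad for a turn. A row lasts 1/8 s, in which the tool goes at most 62.5 mm and 10.7 degrees, less where a joint would pass 70% of its speed; a pose out of reach is approached as far as the arm can. A call with a number of a shift or a turn outside -1 to 1 is refused whole. A call with a gripper value outside its range is refused whole. The fingers move at their own pace and stop on an object; FORCE is the grip in N (left out, the last holds). Time passes only in rows, so rows that repeat a pose let the fingers close. It gives the time, the measured TCP pose, the force, the opening and the grip force at its end, in the units of the state.
- r.read_state(): the state, without advancing time (a new reading comes with each control period).
- camera(name): name is "scene" or "top" or "wrist"; returns a dict with "image" (400x640x3 uint8, red, green, blue), "z_map" (400x640 float32, m along the optical axis (not along the pixel's ray), 0 where there is no reading), "mtx" (3x3 intrinsics, pixels), "T" (4x4, takes a point from camera to world coordinates). Camera axes: x right, y down, z forward; pixel columns grow to the right and rows downward; lengths in m; the calibration is good to about 2 mm. The wrist camera is an equidistant fisheye: a pixel r from the principal point sees the ray r / f radians off the axis. A picture is of the moment at which its call begins.
- r.close_job(): hands the job in; it is judged then, once.
The state is a dict: "time": time; "joint_positions": joint angles; "joint_vel": joint speeds; "joint_torque": joint torques, N m; "ee_pos": TCP position; "eef_rot": TCP orientation; "ft_force": force on the tool from outside, world axes, zero at the start; "torque": the same for the moment, N m; "width": finger opening in m; "grip_force": force on a finger pad.
Only numpy, scipy, OpenCV 4.12 (cv2) and the standard library are available. Lean on these libraries where they do the work, as an engineer would, in place of code of your own. Each camera call takes 0.05 s, during which the arm holds its last target. There are 200 camera calls.

## Working session

There is one attempt and no reset: what is moved stays moved. The work goes in short steps, Python scripts to look and compute and a shell command to move; the robot and the scene stay as the last step left them, time stands still between calls to the robot, and variables do not carry over. Pictures are saved under pics/ and viewed, at most 10 in all, crops included, and the job is handed in when it is done.

```bash
mkdir -p pics; cat > h.py <<'E'
import numpy as np,cv2
from bench import r,camera
def cloud(c):
    z=c["z_map"];K=c["mtx"];v,u=np.mgrid[:z.shape[0],:z.shape[1]]
    P=np.stack([(u-K[0,2])/K[0,0]*z,(v-K[1,2])/K[1,1]*z,z],-1)
    W=P@c["T"][:3,:3].T+c["T"][:3,3]
    W[z==0]=np.nan
    return W
def save(n,c): cv2.imwrite(f"pics/{n}.png",c["image"][:,:,::-1])
E
python3 - <<'E'
from h import *
for n in("scene","top"):
    c=camera(n);save(n+"1",c);np.savez(f"/tmp/{n}1.npz",**c);print(n,c["mtx"].round(1).tolist(),c["T"].round(3).tolist())
s=r.read_state();print({k:np.round(v,3).tolist() for k,v in s.items()},r.pinch_z)
E
```

```text
scene [[493.6, 0.0, 313.9], [0.0, 493.6, 195.4], [0.0, 0.0, 1.0]] [[0.012, 0.842, -0.54, 1.339], [1.0, -0.007, 0.011, -0.21], [0.005, -0.54, -0.842, 1.323], [0.0, 0.0, 0.0, 1.0]]
top [[468.9, 0.0, 319.6], [0.0, 468.9, 195.7], [0.0, 0.0, 1.0]] [[0.022, -0.989, 0.149, 0.396], [-1.0, -0.02, 0.011, -0.188], [-0.008, -0.149, -0.989, 1.385], [0.0, 0.0, 0.0, 1.0]]
{'time': 0.1, 'joint_positions': [1.17, 0.333, -0.065, 1.461, 0.022, 1.35, -0.088], 'joint_vel': [0.001, -0.003, 0.0, -0.005, -0.0, 0.001, 0.001], 'joint_torque': [0.002, -62.454, 0.025, -39.072, -0.061, 0.037, -0.0], 'ee_pos': [0.23, -0.581, 0.222], 'eef_rot': [0.982, 0.188, -0.0, -0.001], 'ft_force': [0.87, 0.101, 0.241], 'torque': [-0.029, -0.029, -0.01], 'grip_force': 0.0, 'width': 0.087} 0.0187
```

View pics/scene1.png

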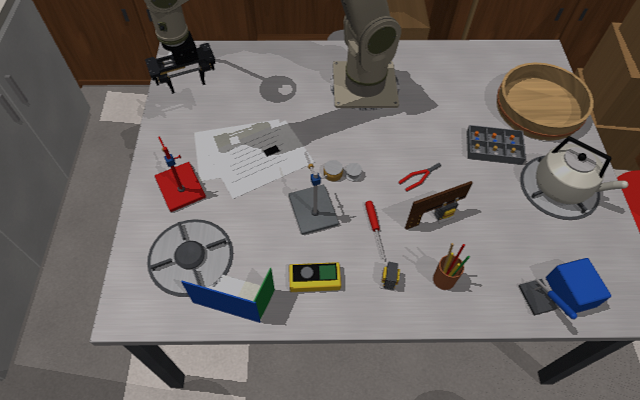

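View pics/top1.png

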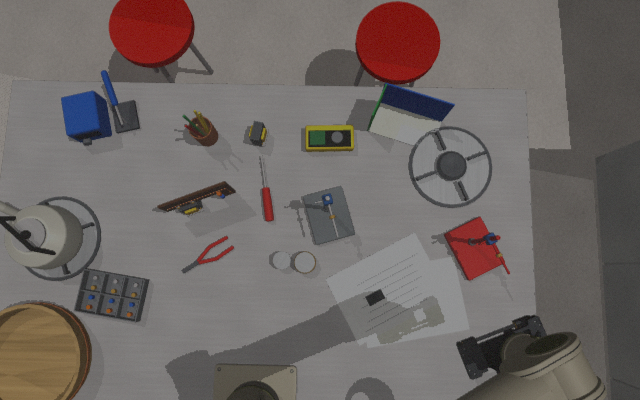

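Scene view: the board is at (440,204), its transformer at (446,210) and the spare transformer at (391,276). There are two stand shapes. The grey-footed one with a blue block is at (314,205) and the red one is at (180,180). The grey one fits, since red is excluded. I'll confirm it in an enlarged crop and measure.

```bash
python3 - <<'E'
from h import *
S=dict(np.load("/tmp/scene1.npz"));T=dict(np.load("/tmp/top1.npz"))
a=cv2.resize(S["image"][140:240,275:355],(400,500),interpolation=cv2.INTER_CUBIC)
b=cv2.resize(S["image"][170:250,395:485],(400,356),interpolation=cv2.INTER_CUBIC)
b=np.vstack([b,np.zeros((144,400,3),np.uint8)])
cv2.imwrite("pics/crop.png",np.hstack([a,b])[:,:,::-1])
for n,c,bb,sb in(("scene",S,(395,170,485,250),(275,140,355,240)),("top",T,(145,170,245,225),(280,180,360,250))):
    W=cloud(c);hsv=cv2.cvtColor(c["image"],cv2.COLOR_RGB2HSV)
    w=W[bb[1]:bb[3],bb[0]:bb[2]].reshape(-1,3);col=c["image"][bb[1]:bb[3],bb[0]:bb[2]].reshape(-1,3)
    m=w[:,2]>0.138
    p=w[m];print(n,"board top",m.sum(),"zmax",np.nanpercentile(w[:,2],99.5))
    ctr=p.mean(0);u,s,vt=np.linalg.svd(p[:,:2]-ctr[:2],full_matrices=False)
    t=(p[:,:2]-ctr[:2])@vt[0];print(ctr.round(4),vt[0].round(4),"ang",np.degrees(np.arctan2(vt[0,1],vt[0,0])).round(2),t.min().round(4),t.max().round(4),np.std((p[:,:2]-ctr[:2])@vt[1]).round(4))
    e=[ctr[:2]+vt[0]*t.min(),ctr[:2]+vt[0]*t.max()];print("ends",np.round(e,4).tolist())
    # yellow coil pts
    w2=W[sb[1]:sb[3],sb[0]:sb[2]];h2=hsv[sb[1]:sb[3],sb[0]:sb[2]]
    mb=(h2[...,0]>95)&(h2[...,0]<130)&(h2[...,1]>120)&(w2[...,2]>0.1)
    print("blue",mb.sum(),np.nanmean(w2[mb],0).round(4),np.nanmin(w2[mb],0).round(4),np.nanmax(w2[mb],0).round(4))
    mf=(w2[...,2]>0.012)&(w2[...,2]<0.024);q=w2[mf][:,:2].astype(np.float32);print("foot",mf.sum(),cv2.minAreaRect(q))
    mh=(w2[...,2]>0.12)&~mb;ii=np.argwhere(mh)
    for i in ii[::max(1,len(ii)//40)]: print((i+[sb[1],sb[0]]).tolist(),w2[tuple(i)].round(3).tolist(),c["image"][i[0]+sb[1],i[1]+sb[0]].tolist())
E
```

```text
scene board top 299 zmax 0.15666825570913645
[0.6028 0.1684 0.1511] [ 0.9136 -0.4066] ang -23.99 -0.0925 0.1526 0.0449
ends [[0.5183, 0.206], [0.7422, 0.1064]]
blue 68 [ 0.5728 -0.1924  0.2083] [ 0.5548 -0.2035  0.188 ] [ 0.5832 -0.1785  0.2177]
foot 1504 ((0.5114837288856506, -0.15564563870429993), (0.19792485237121582, 0.2237972468137741), 16.138072967529297)
[152, 304] [0.473, -0.223, 0.204] [160, 158, 160]
[153, 306] [0.476, -0.217, 0.202] [139, 136, 136]
[155, 306] [0.485, -0.217, 0.205] [137, 134, 133]
[157, 306] [0.492, -0.217, 0.204] [135, 133, 134]
[159, 307] [0.496, -0.214, 0.2] [139, 136, 136]
[161, 307] [0.507, -0.214, 0.206] [158, 158, 159]
[162, 309] [0.507, -0.209, 0.201] [138, 134, 135]
[164, 309] [0.519, -0.209, 0.208] [143, 112, 62]
[165, 308] [0.521, -0.211, 0.206] [140, 121, 96]
[165, 312] [0.521, -0.2, 0.206] [105, 76, 26]
[166, 310] [0.524, -0.206, 0.205] [93, 72, 42]
[167, 309] [0.527, -0.209, 0.205] [77, 56, 20]
[168, 308] [0.524, -0.212, 0.196] [137, 130, 123]
[169, 310] [0.529, -0.206, 0.198] [134, 129, 126]
[170, 312] [0.536, -0.2, 0.203] [142, 138, 138]
[1
[... 3532 characters left out ...]
111, 105, 96]
[220, 332] [0.512, -0.208, 0.199] [106, 103, 101]
[221, 334] [0.51, -0.213, 0.201] [105, 105, 106]
[223, 333] [0.505, -0.21, 0.201] [110, 108, 108]
[224, 334] [0.502, -0.213, 0.198] [131, 130, 129]
[225, 334] [0.499, -0.213, 0.202] [123, 122, 121]
[226, 335] [0.497, -0.216, 0.2] [126, 124, 123]
[228, 334] [0.492, -0.213, 0.199] [89, 91, 92]
[229, 335] [0.49, -0.216, 0.2] [115, 114, 114]
[230, 336] [0.487, -0.218, 0.204] [128, 126, 124]
[231, 337] [0.485, -0.221, 0.201] [96, 95, 95]
[232, 337] [0.482, -0.221, 0.203] [115, 114, 115]
[234, 336] [0.477, -0.218, 0.201] [110, 107, 108]
[235, 337] [0.475, -0.221, 0.198] [128, 128, 127]
[236, 338] [0.472, -0.224, 0.197] [105, 104, 104]
```

View pics/crop.png

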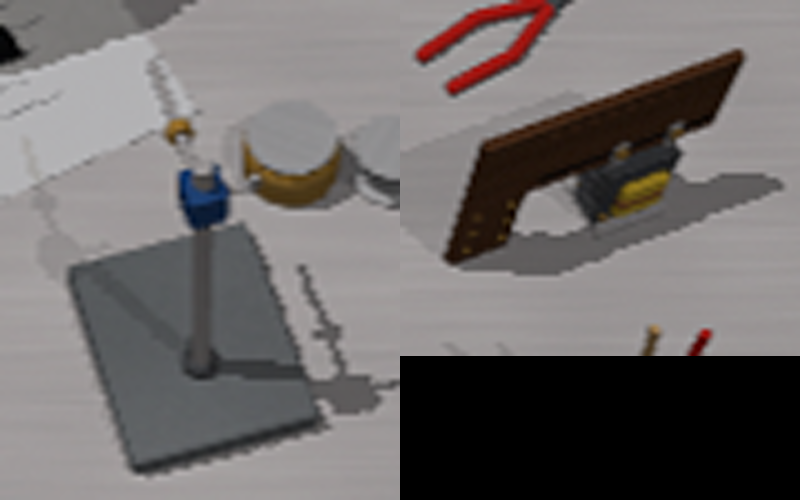

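The crop confirms the grey foot, blue block, brass collar and a peg pointing at the robot, and it shows the board's leg at its left (−y world) end. Next I'll locate the transformer along the board and work out the moves.

```bash
cat >> h.py <<'E'
from scipy.spatial.transform import Rotation as R
def go(pos,xaxis_deg,s=None):
    "rows' dp (unit .15) and rotation (unit 2pi) from the present pose to a tool-down pose with tool x at xaxis_deg"
    s=s or r.read_state();q=R.from_quat(s["eef_rot"])
    t=R.from_euler("z",xaxis_deg,degrees=True)*R.from_euler("x",180,degrees=True)
    print("dp",(q.inv().apply(np.array(pos)-s["ee_pos"])/.15).round(4).tolist(),"rot",((q.inv()*t).as_rotvec()/2/np.pi).round(4).tolist(),"ee",np.round(s["ee_pos"],4).tolist(),"t",s["time"])
def toboard(W,o,ydeg):
    a=np.radians(ydeg);y=np.array([np.cos(a),np.sin(a)]);x=np.array([y[1],-y[0]])
    d=W[...,:2]-o;return np.stack([d@x,d@y,W[...,2]],-1)
def wcloud(c):
    z=c["z_map"];K=c["mtx"];v,u=np.mgrid[:z.shape[0],:z.shape[1]]
    a=(u-K[0,2])/K[0,0];b=(v-K[1,2])/K[1,1];th=np.hypot(a,b);k=np.tan(np.minimum(th,1.5))/np.maximum(th,1e-9)
    W=np.stack([a*k*z,b*k*z,z],-1)@c["T"][:3,:3].T+c["T"][:3,3];W[(z==0)|(th>1.4)]=np.nan;return W
E
python3 - <<'E'
from h import *
for n in("scene","top"):
    c=dict(np.load(f"/tmp/{n}1.npz"));W=cloud(c);B=toboard(W,np.array([.578,.1693]),111.8)
    hsv=cv2.cvtColor(c["image"],cv2.COLOR_RGB2HSV)
    near=(abs(B[...,0])<.045)&(abs(B[...,1])<.1)
    top=near&(B[...,2]>.143);e=B[top];print(n,"top edge x,y,z med",np.nanmedian(e,0).round(4),"y range",e[:,1].min().round(4),e[:,1].max().round(4))
    f=near&(B[...,2]>.02)&(B[...,2]<.085)&(abs(B[...,0])>.012)&(abs(B[...,0])<.03)
    p=B[f];print("trafo",f.sum(),np.percentile(p,[2,10,50,90,98],axis=0).round(3).tolist())
    y=near&(hsv[...,0]>20)&(hsv[...,0]<35)&(hsv[...,1]>140)&(hsv[...,2]>70)&(B[...,2]>.02)&(B[...,2]<.1);p=B[y];print("yellow",y.sum(),np.percentile(p,[2,50,98],axis=0).round(3).tolist())
go([.45,-.1,.40],-68)
go([.578,.169,.38],111.8)
E
```

```text
scene top edge x,y,z med [ 0.0016 -0.0048  0.1494] y range -0.095 0.094
trafo 143 [[0.012, 0.01, 0.022], [0.013, 0.016, 0.028], [0.016, 0.033, 0.05], [0.023, 0.054, 0.065], [0.025, 0.064, 0.069]]
yellow 52 [[0.015, 0.023, 0.023], [0.022, 0.038, 0.05], [0.025, 0.06, 0.057]]
top top edge x,y,z med [0.0005 0.0017 0.1488] y range -0.0954 0.0947
trafo 113 [[-0.022, -0.062, 0.021], [-0.021, 0.013, 0.028], [-0.014, 0.034, 0.049], [-0.012, 0.054, 0.062], [-0.012, 0.064, 0.072]]
yellow 43 [[-0.022, 0.021, 0.028], [-0.019, 0.037, 0.05], [-0.014, 0.054, 0.057]]
dp [2.5426, -2.4396, -1.1848] rot [-0.0001, 0.0002, 0.249] ee [0.2304, -0.5806, 0.2219] t 0.1
dp [3.9973, -3.7915, -1.0499] rot [-0.0002, -0.0001, -0.2504] ee [0.2304, -0.5806, 0.2219] t 0.1
```

```bash
python3 -m pendant '[{"dp":[0,0,-0.4],"rotation":[0,0,0],"jaw":1},{"dp":[0.1,-0.1,-0.8],"rotation":[0,0,0],"jaw":1},{"dp":[0.4,-0.4,-1],"rotation":[0,0,0],"jaw":1},{"dp":[0.7,-0.7,-1],"rotation":[0,0,0],"jaw":1},{"dp":[1,-0.95,-1],"rotation":[0,0,0],"jaw":1}]' && python3 -m pendant '[{"dp":[0.3,-0.3,0],"rotation":[0,0,0],"jaw":1},{"dp":[0.7,-0.6,0],"rotation":[0,0,0],"jaw":1},{"dp":[1,-0.95,0],"rotation":[0,0,0],"jaw":1}]' && python3 -m pendant '[{"dp":[0.3,-0.3,0],"rotation":[0,0,-0.03],"jaw":1},{"dp":[0.6,-0.6,0],"rotation":[0,0,-0.06],"jaw":1},{"dp":[1,-0.95,0],"rotation":[0,0,-0.09],"jaw":1},{"dp":[1,-0.95,0],"rotation":[0,0,-0.12],"jaw":1},{"dp":[1,-0.95,0],"rotation":[0,0,-0.15],"jaw":1},{"dp":[1,-0.95,0],"rotation":[0,0,-0.18],"jaw":1},{"dp":[1,-0.95,0],"rotation":[0,0,-0.2],"jaw":1}]'
python3 -c "
from h import *
go([.578,.169,.38],111.8)"
```

```text
time: 0.72
ee_pos: [0.3155, -0.3959, 0.3728]
eef_rot: [0.982, 0.188, 0.0, 0.0]
ft_force: [1.9, -0.6, 0.2]
width: 0.0871
grip_force: 0.0
time: 1.1
ee_pos: [0.3954, -0.2265, 0.3721]
eef_rot: [0.982, 0.188, -0.0, -0.0]
ft_force: [1.7, 0.3, 0.5]
width: 0.0871
grip_force: 0.0
time: 1.98
ee_pos: [0.4815, -0.0407, 0.3722]
eef_rot: [0.682, 0.731, -0.0, -0.0]
ft_force: [-0.1, -0.4, 0.3]
width: 0.087
grip_force: 0.0
dp [1.3501, 0.7384, -0.0525] rot [-0.0001, -0.0, -0.0496] ee [0.4815, -0.0407, 0.3722] t 1.975
```

```bash
python3 -m pendant '[{"dp":[0.3,0.2,0],"rotation":[0,0,-0.02],"jaw":1},{"dp":[0.6,0.4,0],"rotation":[0,0,-0.04],"jaw":1},{"dp":[1,0.74,0.2],"rotation":[0,0,-0.0496],"jaw":1},{"dp":[1,0.74,0.2],"rotation":[0,0,-0.0496],"jaw":1}]'
python3 -m pendant '[{"dp":[0.2,0,0],"rotation":[0,0,0],"jaw":1},{"dp":[0.35,0,0.2],"rotation":[0,0,0],"jaw":1},{"dp":[0.35,0,0.2],"rotation":[0,0,0],"jaw":1},{"dp":[0.35,0,0.2],"rotation":[0,0,0],"jaw":1}]'
python3 - <<'E'
from h import *
c=camera("wrist");save("w1",c);np.savez("/tmp/w1.npz",**c);print(c["mtx"].round(1).tolist(),c["T"].round(3).tolist())
W=wcloud(c);B=toboard(W,np.array([.578,.1693]),111.8)
m=(abs(B[...,0])<.03)&(abs(B[...,1])<.11)&(B[...,2]>.142)&(B[...,2]<.16);p=B[m];print(m.sum(),np.nanmedian(p,0),p[:,1].min(),p[:,1].max())
k=np.polyfit(p[:,1],p[:,0],1);print("fit x=ay+b",k)
f=(abs(B[...,1])<.1)&(B[...,2]>.02)&(B[...,2]<.1)&(abs(B[...,0])>.012)&(abs(B[...,0])<.03);p=B[f]
print("trafo",f.sum(),np.percentile(p,[2,10,50,90,98],axis=0).round(4).tolist() if f.sum() else 0)
go([.578,.169,.3],111.8)
E
```

```text
time: 2.48
ee_pos: [0.583, 0.1191, 0.3401]
eef_rot: [0.561, 0.828, -0.0, -0.002]
ft_force: [0.8, -0.4, 0.1]
width: 0.0868
grip_force: 0.0
time: 2.98
ee_pos: [0.5641, 0.1639, 0.3129]
eef_rot: [0.563, 0.826, -0.0, 0.0]
ft_force: [-0.9, 0.1, -0.7]
width: 0.0869
grip_force: 0.0
[[309.7, 0.0, 320.0], [0.0, 309.7, 195.4], [0.0, 0.0, 1.0]] [[0.931, 0.349, 0.111, 0.534], [0.366, -0.887, -0.283, 0.241], [-0.0, 0.304, -0.953, 0.476], [0.0, 0.0, 0.0, 1.0]]
1290 [-0.00042644  0.01021071  0.15048888] -0.09284403182942721 0.09655785610605375
fit x=ay+b [-0.00154299 -0.00040417]
trafo 470 [[-0.0217, -0.0585, 0.0393], [-0.0202, 0.0175, 0.051], [-0.0125, 0.0403, 0.0534], [0.0193, 0.0569, 0.0667], [0.0219, 0.0643, 0.0923]]
dp [-0.0005, 0.0977, 0.0883] rot [0.0001, 0.0001, -0.0011] ee [0.5643, 0.1637, 0.3132] t 3.025
```

View pics/w1.png

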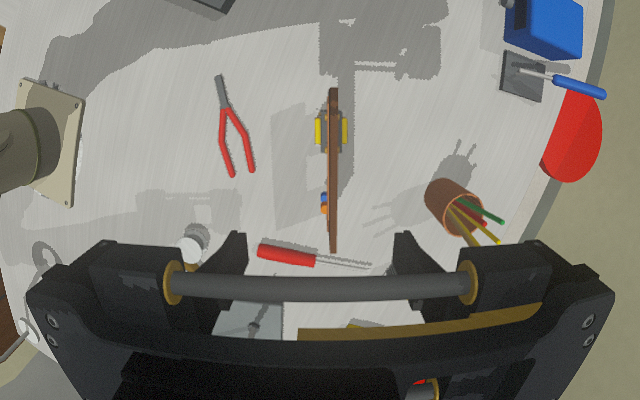

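The wrist view shows the board edge-on at column 333, rows 88–252, with the yellow coils at rows 115–145 and the gripper fingers straddling below. I'll refine the transformer's y before choosing the hole.

```bash
python3 - <<'E'
from h import *
c=dict(np.load("/tmp/w1.npz"));W=wcloud(c);B=toboard(W,np.array([.578,.1693]),111.8)
hsv=cv2.cvtColor(c["image"],cv2.COLOR_RGB2HSV)
y=(abs(B[...,1])<.1)&(abs(B[...,0])<.035)&(hsv[...,0]>20)&(hsv[...,0]<35)&(hsv[...,1]>140)&(hsv[...,2]>70)&(B[...,2]>.02)&(B[...,2]<.1)
for sgn in(1,-1):
    p=B[y&(B[...,0]*sgn>0)];print(len(p),np.percentile(p,[2,50,98],axis=0).round(4).tolist())
d=(abs(B[...,1])<.1)&(abs(B[...,0])>.006)&(abs(B[...,0])<.03)&(B[...,2]>.06)&(B[...,2]<.1)&(B[...,1]>-.02)
p=B[d];h=np.histogram(p[:,1],bins=np.arange(-.02,.09,.005));print(list(zip(h[1].round(3).tolist(),h[0].tolist())))
p=B[d&(B[...,2]>.075)];print("clips y",np.sort(p[:,1]).round(3)[::max(1,len(p)//25)])
a=np.radians(111.8);yv=np.array([np.cos(a),np.sin(a)]);xv=np.array([yv[1],-yv[0]])
o=np.array([.578,.1693])+.001*yv-.0002*xv;print("board origin",o)
go([*(o),.2],111.8);go([*(o),.127],111.8)
E
```

```text
125 [[0.0151, 0.0242, 0.048], [0.0179, 0.0416, 0.0532], [0.0208, 0.0571, 0.0547]]
154 [[-0.0217, 0.0235, 0.051], [-0.0176, 0.0404, 0.0528], [-0.0085, 0.0582, 0.088]]
[(-0.02, 0), (-0.015, 0), (-0.01, 0), (-0.005, 0), (0.0, 0), (0.005, 0), (0.01, 16), (0.015, 37), (0.02, 45), (0.025, 36), (0.03, 29), (0.035, 34), (0.04, 39), (0.045, 38), (0.05, 33), (0.055, 27), (0.06, 36), (0.065, 24), (0.07, 0), (0.075, 0), (0.08, 0)]
clips y [0.016 0.016 0.016 0.016 0.017 0.017 0.017 0.017 0.018 0.019 0.019 0.019
 0.02  0.02  0.02  0.02  0.021 0.021 0.021 0.021 0.022 0.022 0.022 0.022
 0.023 0.023 0.024 0.024 0.058 0.058 0.058 0.059 0.059 0.059 0.06  0.06
 0.06  0.061 0.062 0.062 0.063 0.063 0.063 0.064 0.064 0.064 0.065 0.065
 0.065]
board origin [0.57744293 0.17015421]
dp [0.0084, 0.0966, 0.755] rot [0.0001, 0.0001, -0.0011] ee [0.5643, 0.1637, 0.3132] t 3.025
dp [0.0087, 0.0962, 1.2416] rot [0.0001, 0.0001, -0.0011] ee [0.5643, 0.1637, 0.3132] t 3.025
```

The transformer is at y ≈ +38.5 mm, so the common centre of mass is at y ≈ +22.5 mm and the nearest hole is +28. I'll grip at y = 0, 28 mm from that hole, which keeps the fingers clear of the collar.

```bash
python3 -m pendant '[{"dp":[0.01,0.096,0.2],"rotation":[0,0,-0.001],"jaw":1},{"dp":[0.01,0.096,0.4],"rotation":[0,0,-0.001],"jaw":1},{"dp":[0.01,0.096,0.7],"rotation":[0,0,-0.001],"jaw":0.6},{"dp":[0.01,0.096,1],"rotation":[0,0,-0.001],"jaw":0.4},{"dp":[0.01,0.096,1],"rotation":[0,0,-0.001],"jaw":0.4}]' && python3 -m pendant '[{"dp":[0,0,0.15],"rotation":[0,0,0],"jaw":0.4},{"dp":[0,0,0.3],"rotation":[0,0,0],"jaw":0.4},{"dp":[0,0,0.3],"rotation":[0,0,0],"jaw":0.4},{"dp":[0,0,0.3],"rotation":[0,0,0],"jaw":0.4}]'
python3 - <<'E'
from h import *
go([.5774,.1702,.118],111.8)
c=camera("wrist");save("w2",c);np.savez("/tmp/w2.npz",**c)
B=toboard(wcloud(c),np.array([.5774,.1702]),111.8)
m=(abs(B[...,0])<.01)&(abs(B[...,1])<.11)&(B[...,2]>.142)&(B[...,2]<.158);p=B[m];print(m.sum(),np.nanmedian(p,0),p[:,1].max(),np.polyfit(p[:,1],p[:,0],1))
E
```

```text
time: 3.65
ee_pos: [0.5755, 0.1697, 0.1603]
eef_rot: [0.561, 0.828, -0.002, -0.001]
ft_force: [1.0, -0.4, 0.4]
width: 0.0649
grip_force: 0.0
time: 4.15
ee_pos: [0.5777, 0.1717, 0.1199]
eef_rot: [0.56, 0.828, 0.001, 0.001]
ft_force: [0.6, 0.6, -0.3]
width: 0.0356
grip_force: 0.0
dp [-0.0087, -0.0056, 0.0125] rot [0.0004, 0.0001, 0.0001] ee [0.5777, 0.1717, 0.1199] t 4.15
4014 [0.00030892 0.0487176  0.15049725] 0.09538374119733178 [2.98491128e-03 1.40975283e-05]
```

View pics/w2.png

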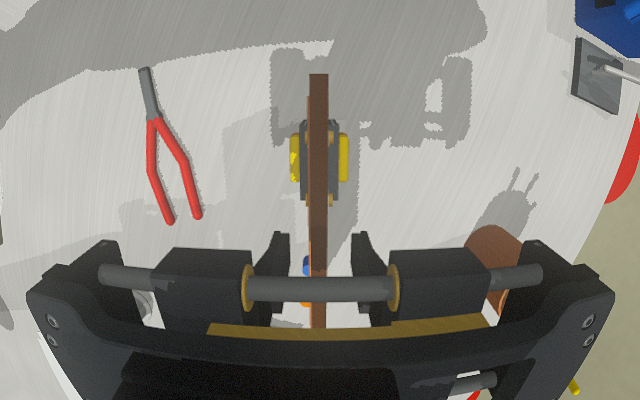

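The board (column 318) is centred between the fingers, with the transformer at rows 120–205 well clear of them. I'll close and lift.

```bash
python3 -m pendant '[{"dp":[-0.008,-0.003,0.01],"rotation":[0,0,0],"jaw":0.2},{"dp":[-0.008,-0.003,0.01],"rotation":[0,0,0],"jaw":0},{"dp":[-0.008,-0.003,0.01],"rotation":[0,0,0],"jaw":0},{"dp":[-0.008,-0.003,0.01],"rotation":[0,0,0],"jaw":0},{"dp":[-0.008,-0.003,0.01],"rotation":[0,0,0],"jaw":0},{"dp":[-0.008,-0.003,0.01],"rotation":[0,0,0],"jaw":0},{"dp":[-0.008,-0.003,0.01],"rotation":[0,0,0],"jaw":0},{"dp":[-0.008,-0.003,0.01],"rotation":[0,0,0],"jaw":0}]' 50 && python3 -m pendant '[{"dp":[0,0,-0.05],"rotation":[0,0,0],"jaw":0},{"dp":[0,0,-0.15],"rotation":[0,0,0],"jaw":0},{"dp":[0,0,-0.35],"rotation":[0,0,0],"jaw":0},{"dp":[0,0,-0.6],"rotation":[0,0,0],"jaw":0},{"dp":[0,0,-0.8],"rotation":[0,0,0],"jaw":0},{"dp":[0,0,-1],"rotation":[0,0,0],"jaw":0},{"dp":[0,0,-1],"rotation":[0,0,0],"jaw":0}]' 
python3 - <<'E'
from h import *
s=r.read_state();print(s["ee_pos"],s["torque"],s["ft_force"])
c=camera("wrist");o=np.array(s["ee_pos"][:2])
B=toboard(wcloud(c),o,111.8);zt=s["ee_pos"][2]+.032
m=(abs(B[...,0])<.01)&(B[...,1]>.03)&(B[...,1]<.11)&(abs(B[...,2]-zt)<.015);p=B[m];print(m.sum(),np.nanmedian(p,0),p[:,1].max(),"zfit",np.polyfit(p[:,1],p[:,2],1),"x",np.polyfit(p[:,1],p[:,0],1))
E
```

```text
time: 5.2
ee_pos: [0.5767, 0.1703, 0.1161]
eef_rot: [0.56, 0.828, 0.0, 0.0]
ft_force: [2.3, 0.6, 0.4]
width: 0.0078
grip_force: 50.0
time: 6.08
ee_pos: [0.5771, 0.1709, 0.2686]
eef_rot: [0.56, 0.828, 0.001, 0.001]
ft_force: [0.8, -0.7, -6.6]
width: 0.0075
grip_force: 50.0
[0.57709416 0.17093908 0.26858002] [-0.10697047 -0.35716621 -0.02461389] [ 0.82904593 -0.7498087  -6.58230892]
2829 [-2.06620195e-04  6.44531781e-02  3.02814147e-01] 0.09510165664459909 zfit [-0.00239526  0.30295438] x [-7.51562052e-05 -2.56102895e-04]
```

```bash
python3 - <<'E'
from h import *
c=dict(np.load("/tmp/top1.npz"));W=cloud(c)
P0=np.array([.565,-.1945]);
S=toboard(W,P0,106.5)
m=(S[...,0]<-.06)&(S[...,0]>-.102)&(abs(S[...,1])<.015)&(S[...,2]>.17)&(S[...,2]<.23);p=S[m];print("peg",m.sum(),np.polyfit(p[:,0],p[:,1],1),np.median(p[:,1:],0),p[:,0].min())
m=(abs(S[...,0])<.015)&(abs(S[...,1])<.015)&(S[...,2]>.222);p=S[m];print("posttop",m.sum(),np.median(p,0))
go([.439,-.261,.36],106.5)
E
```

```text
peg 36 [0.00996823 0.00113176] [0.00032328 0.20068216] -0.09725329792668821
posttop 17 [0.00088482 0.00093518 0.22648782]
dp [-2.328, -1.9216, -0.6246] rot [0.0002, 0.0001, 0.0149] ee [0.5765, 0.1705, 0.2665] t 6.125
```

```bash
python3 -m pendant '[{"dp":[0,-0.05,-0.1],"rotation":[0,0,0],"jaw":0},{"dp":[-0.1,-0.15,-0.3],"rotation":[0,0,0.003],"jaw":0},{"dp":[-0.25,-0.3,-0.5],"rotation":[0,0,0.006],"jaw":0},{"dp":[-0.4,-0.45,-0.62],"rotation":[0,0,0.009],"jaw":0},{"dp":[-0.6,-0.6,-0.62],"rotation":[0,0,0.012],"jaw":0},{"dp":[-0.8,-0.75,-0.62],"rotation":[0,0,0.0149],"jaw":0},{"dp":[-1,-0.9,-0.62],"rotation":[0,0,0.0149],"jaw":0},{"dp":[-1,-0.9,-0.62],"rotation":[0,0,0.0149],"jaw":0}]' && python3 -m pendant '[{"dp":[-0.1,-0.08,0],"rotation":[0,0,0],"jaw":0},{"dp":[-0.25,-0.2,0],"rotation":[0,0,0],"jaw":0},{"dp":[-0.4,-0.32,0],"rotation":[0,0,0],"jaw":0},{"dp":[-0.6,-0.5,0],"rotation":[0,0,0],"jaw":0},{"dp":[-0.8,-0.7,0],"rotation":[0,0,0],"jaw":0},{"dp":[-0.95,-0.85,0],"rotation":[0,0,0],"jaw":0},{"dp":[-1,-0.9,0],"rotation":[0,0,0],"jaw":0},{"dp":[-1,-0.9,0],"rotation":[0,0,0],"jaw":0}]'
python3 -c "
from h import *
go([.439,-.261,.26],106.5)"
```

```text
time: 7.12
ee_pos: [0.5059, -0.0228, 0.3587]
eef_rot: [0.601, 0.8, -0.001, -0.0]
ft_force: [0.5, 0.6, -6.7]
width: 0.0079
grip_force: 50.0
time: 8.12
ee_pos: [0.4202, -0.2009, 0.3589]
eef_rot: [0.598, 0.801, 0.0, -0.0]
ft_force: [-0.1, 0.8, -6.8]
width: 0.0082
grip_force: 50.0
dp [-0.4203, 0.0068, 0.6589] rot [-0.0, -0.0001, -0.0] ee [0.4202, -0.2009, 0.3589] t 8.125
```

```bash
python3 -m pendant '[{"dp":[-0.1,0,0.1],"rotation":[0,0,0],"jaw":0},{"dp":[-0.25,0,0.3],"rotation":[0,0,0],"jaw":0},{"dp":[-0.42,0.007,0.5],"rotation":[0,0,0],"jaw":0},{"dp":[-0.42,0.007,0.7],"rotation":[0,0,0],"jaw":0},{"dp":[-0.42,0.007,0.9],"rotation":[0,0,0],"jaw":0},{"dp":[-0.42,0.007,1],"rotation":[0,0,0],"jaw":0},{"dp":[-0.42,0.007,1],"rotation":[0,0,0],"jaw":0},{"dp":[-0.42,0.007,1],"rotation":[0,0,0],"jaw":0}]'
cat > meas.py <<'E'
from h import *
import sys
n=sys.argv[1];s=r.read_state();ee=np.array(s["ee_pos"]);c=camera("wrist");save(n,c);np.savez(f"/tmp/{n}.npz",**c)
W=wcloud(c);T=toboard(W,ee[:2],106.5)
m=(abs(T[...,0])<.01)&(T[...,1]>.03)&(T[...,1]<.11)&(abs(T[...,2]-ee[2]-.034)<.012);p=T[m]
print("ee",ee.round(4),"ft",np.round(s["ft_force"],2),"edge x,z",np.median(p[:,[0,2]],0).round(4),"slope z,x",np.polyfit(p[:,1],p[:,2],1)[0].round(4),np.polyfit(p[:,1],p[:,0],1)[0].round(4),"yend",p[:,1].max().round(4))
S=toboard(W,np.array([.565,-.1945]),106.5);bx=toboard(ee[None],np.array([.565,-.1945]),106.5)[0];print("tcp in stand",bx.round(4))
lo=max(bx[0]+.01,-.105)
m=(S[...,0]>lo)&(S[...,0]<-.055)&(abs(S[...,1])<.015)&(S[...,2]>.17)&(S[...,2]<.23);p=S[m]
if len(p)>5:
    print("peg n",len(p),"xmin",p[:,0].min().round(4),"y(x) fit",np.polyfit(p[:,0],p[:,1],1).round(4),"y med/min/max",np.median(p[:,1]).round(4),np.percentile(p[:,1],[3,97]).round(4),"z top",np.percentile(p[:,2],[5,25,50,75,90,98]).round(4))
    ii=np.argwhere(m);print("px",ii.min(0),ii.max(0))
E
python3 meas.py w3
```

```text
time: 9.12
ee_pos: [0.4398, -0.2616, 0.2101]
eef_rot: [0.598, 0.801, 0.0, 0.001]
ft_force: [0.2, 0.3, -4.8]
width: 0.0076
grip_force: 50.0
ee [ 0.4398 -0.2616  0.2101] ft [ 0.19  0.28 -4.83] edge x,z [1.000e-04 2.441e-01] slope z,x -0.0079 0.0002 yend 0.0952
tcp in stand [-0.1391 -0.0288  0.2101]
peg n 687 xmin -0.1007 y(x) fit [0.0074 0.0032] y med/min/max 0.0028 [-0.0002  0.005 ] z top [0.2002 0.2016 0.2024 0.203  0.2034 0.2039]
px [186 385] [196 457]
```

View pics/w3.png

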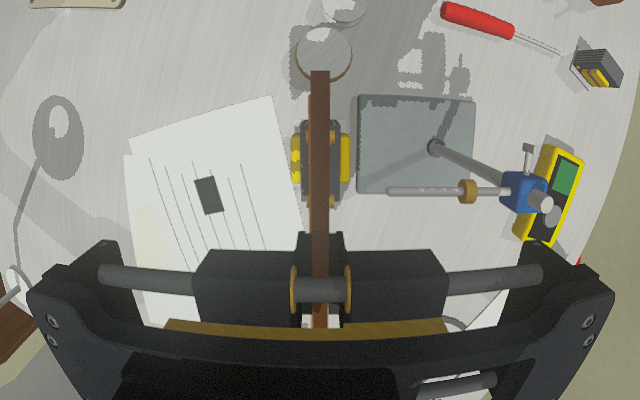

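The wrist view shows the board at column 320 and, to its right, the peg at row 191 with its tip at column 385 and its collar at column 467. The blue block is at (525,192). Measured relative to the board in the same image, I need about +3 mm along tool x and 34 mm down.

```bash
python3 -m pendant '[{"dp":[0.01,0,0.05],"rotation":[0,0,0],"jaw":0},{"dp":[0.02,0,0.12],"rotation":[0,0,0],"jaw":0},{"dp":[0.02,0,0.19],"rotation":[0,0,0],"jaw":0},{"dp":[0.02,0.05,0.226],"rotation":[0,0,0],"jaw":0},{"dp":[0.02,0.1,0.226],"rotation":[0,0,0],"jaw":0},{"dp":[0.02,0.14,0.226],"rotation":[0,0,0],"jaw":0},{"dp":[0.02,0.14,0.226],"rotation":[0,0,0],"jaw":0},{"dp":[0.02,0.14,0.226],"rotation":[0,0,0],"jaw":0}]'; python3 meas.py w4
python3 - <<'E'
from h import *
c=dict(np.load("/tmp/w4.npz"));W=wcloud(c);S=toboard(W,np.array([.565,-.1945]),106.5)
for x in np.arange(-.1,-.055,.008):
    m=(abs(S[...,0]-x)<.004)&(abs(S[...,1])<.012)&(S[...,2]>.18)&(S[...,2]<.22);p=S[m]
    A=np.c_[2*p[:,1],2*p[:,2],np.ones(len(p))];k=np.linalg.lstsq(A,(p[:,1:]**2).sum(1),rcond=None)[0]
    print(x.round(3),len(p),"circle",k[:2].round(4),"r",np.sqrt(k[2]+k[0]**2+k[1]**2).round(4),"y rng",p[:,1].min().round(4),p[:,1].max().round(4),"zmax",p[:,2].max().round(4))
E
```

```text
time: 10.18
ee_pos: [0.4583, -0.2528, 0.1753]
eef_rot: [0.598, 0.801, -0.0, 0.0]
ft_force: [-0.0, -0.1, -6.5]
width: 0.0075
grip_force: 50.0
ee [ 0.4583 -0.2528  0.1753] ft [-0.04 -0.1  -6.49] edge x,z [1.000e-04 2.092e-01] slope z,x -0.007 0.0006 yend 0.0952
tcp in stand [-0.1188 -0.0256  0.1753]
peg n 1036 xmin -0.1004 y(x) fit [0.006  0.0032] y med/min/max 0.0029 [-0.0002  0.005 ] z top [0.2004 0.2017 0.2024 0.203  0.2034 0.2038]
px [212 358] [224 448]
-0.1 104 circle [0.0024 0.2015] r 0.0019 y rng -0.0004 0.005 zmax 0.2039
-0.092 191 circle [0.0022 0.2014] r 0.0021 y rng -0.0005 0.0051 zmax 0.2042
-0.084 186 circle [0.0023 0.2013] r 0.0021 y rng -0.0006 0.0049 zmax 0.2042
-0.076 183 circle [0.0023 0.2012] r 0.0022 y rng -0.0006 0.0055 zmax 0.2046
-0.068 183 circle [0.0024 0.2014] r 0.0021 y rng -0.0003 0.0054 zmax 0.2041
-0.06 171 circle [0.0024 0.2014] r 0.0021 y rng -0.0008 0.0053 zmax 0.2039
```

The peg axis is at y ≈ 2.4 mm, z ≈ 200.6 mm. The hole is at 2.6 mm, 199.5 mm, so I'll raise it 1 mm and ease forward onto the tip.

```bash
python3 -m pendant '[{"dp":[0,0.02,-0.008],"rotation":[0,0,0],"jaw":0},{"dp":[0,0.05,-0.008],"rotation":[0,0,0],"jaw":0},{"dp":[-0.001,0.075,-0.008],"rotation":[0,0,0],"jaw":0},{"dp":[-0.001,0.09,-0.008],"rotation":[0,0,0],"jaw":0},{"dp":[-0.001,0.105,-0.008],"rotation":[0,0,0],"jaw":0},{"dp":[-0.001,0.12,-0.008],"rotation":[0,0,0],"jaw":0},{"dp":[-0.001,0.13,-0.008],"rotation":[0,0,0],"jaw":0},{"dp":[-0.001,0.13,-0.008],"rotation":[0,0,0],"jaw":0}]'; python3 meas.py w5
```

```text
time: 11.22
ee_pos: [0.4772, -0.2472, 0.1763]
eef_rot: [0.598, 0.801, 0.0, 0.0]
ft_force: [-0.6, 0.3, -6.1]
width: 0.0077
grip_force: 50.0
ee [ 0.4772 -0.2472  0.1763] ft [-0.62  0.26 -6.12] edge x,z [1.000e-04 2.103e-01] slope z,x 0.0012 -0.0053 yend 0.0951
tcp in stand [-0.0992 -0.0256  0.1763]
peg n 839 xmin -0.0892 y(x) fit [0.0444 0.0059] y med/min/max 0.003 [-0.0001  0.005 ] z top [0.2001 0.2017 0.2024 0.203  0.2035 0.204 ]
px [211 341] [271 411]
```

```bash
python3 -m pendant '[{"dp":[0,0.01,0],"rotation":[0,0,0],"jaw":0},{"dp":[0,0.02,0],"rotation":[0,0,0],"jaw":0},{"dp":[0,0.03,0],"rotation":[0,0,0],"jaw":0},{"dp":[0,0.04,0],"rotation":[0,0,0],"jaw":0},{"dp":[0,0.04,0],"rotation":[0,0,0],"jaw":0}]'; python3 meas.py w6; python3 - <<'E'
import cv2
a=cv2.imread("pics/w6.png");cv2.imwrite("pics/w6c.png",cv2.resize(a[60:300,230:430],(500,600),interpolation=cv2.INTER_CUBIC))
E
```

```text
time: 11.9
ee_pos: [0.483, -0.2455, 0.1763]
eef_rot: [0.598, 0.801, 0.0, 0.0]
ft_force: [-0.2, 0.0, -5.6]
width: 0.0075
grip_force: 50.0
ee [ 0.483  -0.2455  0.1763] ft [-0.24  0.   -5.63] edge x,z [1.000e-04 2.103e-01] slope z,x 0.0041 -0.0047 yend 0.0951
tcp in stand [-0.0931 -0.0256  0.1763]
peg n 701 xmin -0.0831 y(x) fit [0.0792 0.008 ] y med/min/max 0.003 [-0.0002  0.005 ] z top [0.2    0.2017 0.2024 0.203  0.2035 0.2041]
px [211 341] [273 398]
```

View pics/w6c.png

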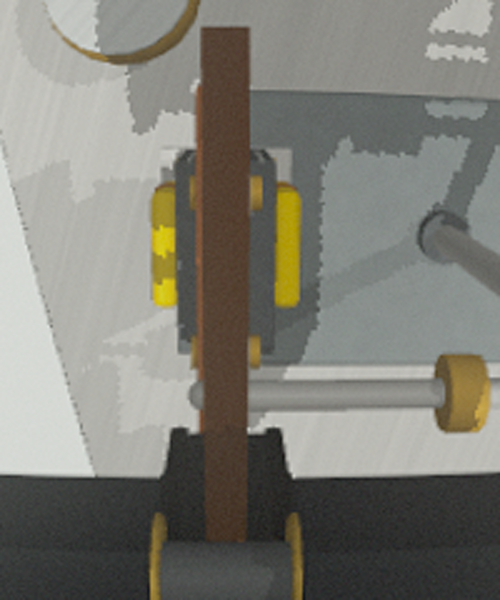

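The peg passes through the hole and its tip shows on the near side at crop (197,395). The transformer and fingers are free and there is no contact force. I'll slide most of the way.

```bash
python3 -m pendant '[{"dp":[0,0.03,0],"rotation":[0,0,0],"jaw":0},{"dp":[0,0.07,0],"rotation":[0,0,0],"jaw":0},{"dp":[0,0.11,0],"rotation":[0,0,0],"jaw":0},{"dp":[0,0.15,0],"rotation":[0,0,0],"jaw":0},{"dp":[0,0.19,0],"rotation":[0,0,0],"jaw":0},{"dp":[0,0.22,0],"rotation":[0,0,0],"jaw":0},{"dp":[0,0.225,0],"rotation":[0,0,0],"jaw":0},{"dp":[0,0.225,0],"rotation":[0,0,0],"jaw":0}]'; python3 meas.py w7; python3 - <<'E'
from h import *
c=dict(np.load("/tmp/w7.npz"));W=wcloud(c);S=toboard(W,np.array([.565,-.1945]),106.5)
m=(S[...,0]>-.056)&(S[...,0]<-.02)&(abs(S[...,1]-.0024)<.011)&(S[...,2]>.2055)&(S[...,2]<.216);p=S[m];print("collar",len(p),np.percentile(p[:,0],[0,2,50,98]).round(4),p[:,2].max())
a=cv2.imread("pics/w7.png");cv2.imwrite("pics/w7c.png",cv2.resize(a[60:300,230:430],(500,600),interpolation=cv2.INTER_CUBIC))
E
```

```text
time: 12.95
ee_pos: [0.5151, -0.2361, 0.1763]
eef_rot: [0.598, 0.801, -0.0, -0.0]
ft_force: [-0.2, 0.0, -6.1]
width: 0.0079
grip_force: 50.0
ee [ 0.5151 -0.2361  0.1763] ft [-0.23  0.02 -6.11] edge x,z [1.000e-04 2.103e-01] slope z,x 0.0167 -0.0095 yend 0.0952
tcp in stand [-0.0596 -0.0257  0.1763]
collar 406 [-0.056  -0.0559 -0.0471 -0.0429] 0.21183725665689718
```

View pics/w7c.png

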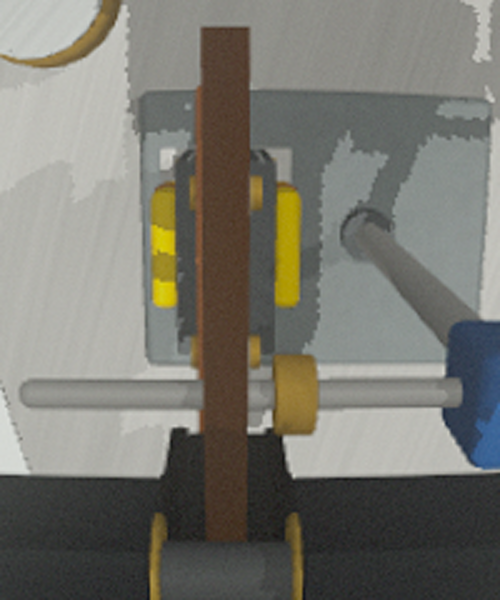

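The peg sits in the hole and the gap to the collar (crop 247→273) is about 5 mm. Before closing it I'll check the finger-to-collar clearance in the cloud.

```bash
python3 - <<'E'
from h import *
c=dict(np.load("/tmp/w7.npz"));W=wcloud(c);T=toboard(W,np.array([.5151,-.2361]),106.5)
for z in np.arange(.17,.25,.01):
    m=(abs(T[...,2]-z)<.005)&(T[...,0]>.005)&(T[...,0]<.03)&(T[...,1]<.03)&(T[...,1]>-.02)&(c["image"].max(-1)<75)
    p=T[m]
    if len(p)>3: print(z.round(3),len(p),"ymax",np.percentile(p[:,1],98).round(4),"x",np.percentile(p[:,0],[2,98]).round(4))
E
```

```text
0.18 67 ymax 0.0106 x [0.0052 0.0122]
0.19 121 ymax 0.0107 x [0.0052 0.0122]
0.2 153 ymax 0.011 x [0.0052 0.0129]
0.21 168 ymax 0.0106 x [0.0051 0.0126]
0.22 141 ymax 0.0108 x [0.0051 0.0112]
0.23 122 ymax 0.007 x [0.0052 0.0094]
0.24 59 ymax 0.0095 x [0.0085 0.009 ]
```

```bash
python3 -m pendant '[{"dp":[0,0.008,0],"rotation":[0,0,0],"jaw":0},{"dp":[0,0.016,0],"rotation":[0,0,0],"jaw":0},{"dp":[0,0.022,0],"rotation":[0,0,0],"jaw":0},{"dp":[0,0.026,0],"rotation":[0,0,0],"jaw":0},{"dp":[0,0.026,0],"rotation":[0,0,0],"jaw":0}]'; python3 meas.py w8
```

```text
time: 13.62
ee_pos: [0.519, -0.2349, 0.1763]
eef_rot: [0.598, 0.801, -0.0, 0.0]
ft_force: [-0.0, 0.2, -6.0]
width: 0.0077
grip_force: 50.0
ee [ 0.519  -0.2349  0.1763] ft [-0.02  0.24 -6.01] edge x,z [1.000e-04 2.102e-01] slope z,x 0.0268 -0.0274 yend 0.0951
tcp in stand [-0.0556 -0.0256  0.1763]
```

```bash
for i in 1 2 3; do :; done; python3 -m pendant '[{"dp":[0,0,0.003],"rotation":[0,0,0],"jaw":0},{"dp":[0,0,0.006],"rotation":[0,0,0],"jaw":0},{"dp":[0,0,0.008],"rotation":[0,0,0],"jaw":0},{"dp":[0,0,0.008],"rotation":[0,0,0],"jaw":0}]'; python3 meas.py w9
```

```text
time: 14.18
ee_pos: [0.519, -0.2349, 0.1751]
eef_rot: [0.598, 0.801, 0.0, 0.0]
ft_force: [0.5, -0.0, -6.9]
width: 0.0073
grip_force: 50.0
ee [ 0.519  -0.2349  0.1751] ft [ 0.49 -0.04 -6.89] edge x,z [1.00e-04 2.09e-01] slope z,x 0.0187 -0.028 yend 0.0951
tcp in stand [-0.0556 -0.0256  0.1751]
```

```bash
python3 -m pendant '[{"dp":[0,0,0.002],"rotation":[0,0,0],"jaw":0},{"dp":[0,0,0.004],"rotation":[0,0,0],"jaw":0},{"dp":[0,0,0.004],"rotation":[0,0,0],"jaw":0}]'; python3 -m pendant '[{"dp":[0,0,0.002],"rotation":[0,0,0],"jaw":0},{"dp":[0,0,0.003],"rotation":[0,0,0],"jaw":0},{"dp":[0,0,0.003],"rotation":[0,0,0],"jaw":0}]'
```

```text
time: 14.6
ee_pos: [0.519, -0.2349, 0.1746]
eef_rot: [0.598, 0.801, -0.0, 0.0]
ft_force: [0.6, -0.5, -5.7]
width: 0.0077
grip_force: 50.0
time: 14.98
ee_pos: [0.5191, -0.2349, 0.1743]
eef_rot: [0.598, 0.801, 0.0, 0.0]
ft_force: [-0.4, 0.4, -2.7]
width: 0.0079
grip_force: 50.0
```

The peg now carries part of the weight (the vertical force fell from 6 to 2.7 N). I'll loosen softly, then open a little.

```bash
python3 -m pendant '[{"dp":[0,0,0],"rotation":[0,0,0],"jaw":0},{"dp":[0,0,0],"rotation":[0,0,0],"jaw":0},{"dp":[0,0,0],"rotation":[0,0,0],"jaw":0},{"dp":[0,0,0],"rotation":[0,0,0],"jaw":0}]' 3; python3 -m pendant '[{"dp":[0,0,0],"rotation":[0,0,0],"jaw":0.12},{"dp":[0,0,0],"rotation":[0,0,0],"jaw":0.14},{"dp":[0,0,0],"rotation":[0,0,0],"jaw":0.18},{"dp":[0,0,0],"rotation":[0,0,0],"jaw":0.25},{"dp":[0,0,0],"rotation":[0,0,0],"jaw":0.25},{"dp":[0,0,0],"rotation":[0,0,0],"jaw":0.25},{"dp":[0,0,0],"rotation":[0,0,0],"jaw":0.25},{"dp":[0,0,0],"rotation":[0,0,0],"jaw":0.25}]'; python3 - <<'E'
from h import *
c=camera("wrist");save("w10",c);W=wcloud(c);S=toboard(W,np.array([.565,-.1945]),106.5)
m=(abs(S[...,0]+.0556)<.012)&(S[...,1]>.015)&(S[...,1]<.08)&(S[...,2]>.18)&(S[...,2]<.23);p=S[m];print(np.median(p,0).round(4),"zslope",np.polyfit(p[:,1],p[:,2],1)[0],"xslope",np.polyfit(p[:,1],p[:,0],1)[0],"x",np.percentile(p[:,0],[3,97]))
a=cv2.imread("pics/w10.png");cv2.imwrite("pics/w10c.png",cv2.resize(a[60:300,230:430],(500,600),interpolation=cv2.INTER_CUBIC))
E
```

```text
time: 15.48
ee_pos: [0.5191, -0.2351, 0.1743]
eef_rot: [0.598, 0.801, -0.0, 0.0]
ft_force: [0.3, -2.0, -0.3]
width: 0.008
grip_force: 3.0
time: 16.48
ee_pos: [0.519, -0.2349, 0.1741]
eef_rot: [0.598, 0.801, 0.0, 0.0]
ft_force: [-0.0, 0.5, 0.6]
width: 0.0217
grip_force: 0.0
[-0.0555  0.0437  0.2109] zslope 0.06103803806216541 xslope 9.057872482313403e-05 x [-0.05922941 -0.05178643]
```

View pics/w10c.png

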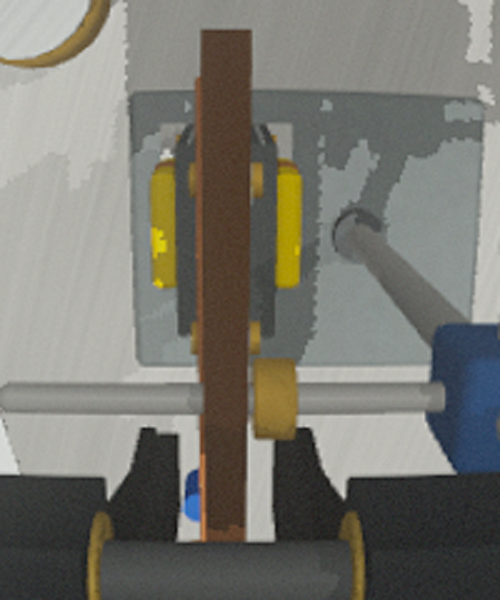

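The board is hanging free with the fingers open on both sides. It sits about 1.5 mm from the collar, tilted 0.06 rad as predicted. I'll retreat straight up.

```bash
python3 -m pendant '[{"dp":[0,0,-0.08],"rotation":[0,0,0],"jaw":0.25},{"dp":[0,0,-0.2],"rotation":[0,0,0],"jaw":0.25},{"dp":[0,0,-0.4],"rotation":[0,0,0],"jaw":0.25},{"dp":[0,0,-0.6],"rotation":[0,0,0],"jaw":0.25},{"dp":[0,0,-0.8],"rotation":[0,0,0],"jaw":0.25},{"dp":[0,0,-1],"rotation":[0,0,0],"jaw":0.25},{"dp":[0,0,-1],"rotation":[0,0,0],"jaw":0.25},{"dp":[0,0,-1],"rotation":[0,0,0],"jaw":0.25}]'; python3 -m pendant '[{"dp":[0,0,0],"rotation":[0,0,0],"jaw":0.25},{"dp":[0,0,0],"rotation":[0,0,0],"jaw":0.25},{"dp":[0,0,0],"rotation":[0,0,0],"jaw":0.25},{"dp":[0,0,0],"rotation":[0,0,0],"jaw":0.25},{"dp":[0,0,0],"rotation":[0,0,0],"jaw":0.25},{"dp":[0,0,0],"rotation":[0,0,0],"jaw":0.25},{"dp":[0,0,0],"rotation":[0,0,0],"jaw":0.25},{"dp":[0,0,0],"rotation":[0,0,0],"jaw":0.25}]'
cat > fin.py <<'E'
from h import *
c=camera("wrist");W=wcloud(c);S=toboard(W,np.array([.565,-.1945]),106.5)
m=(abs(S[...,0]+.0556)<.008)&(S[...,1]>.015)&(S[...,1]<.09)&(S[...,2]>.195)&(S[...,2]<.23);p=S[m];print(len(p),np.median(p,0).round(4),"zslope",np.polyfit(p[:,1],p[:,2],1)[0].round(4),"xslope",np.polyfit(p[:,1],p[:,0],1)[0].round(4))
E
python3 fin.py; python3 -m pendant '[{"dp":[0,0,0],"rotation":[0,0,0],"jaw":0.25},{"dp":[0,0,0],"rotation":[0,0,0],"jaw":0.25},{"dp":[0,0,0],"rotation":[0,0,0],"jaw":0.25}]'; python3 fin.py
```

```text
time: 17.52
ee_pos: [0.5189, -0.2348, 0.3244]
eef_rot: [0.598, 0.801, -0.0, 0.0]
ft_force: [-0.0, -0.2, -0.7]
width: 0.0216
grip_force: 0.0
time: 18.52
ee_pos: [0.5189, -0.2349, 0.3241]
eef_rot: [0.598, 0.801, -0.0, 0.0]
ft_force: [-0.2, -0.3, -0.4]
width: 0.022
grip_force: 0.0
537 [-0.0556  0.0428  0.2101] zslope 0.0469 xslope 0.0005
time: 18.95
ee_pos: [0.519, -0.2349, 0.3241]
eef_rot: [0.598, 0.801, -0.0, 0.0]
ft_force: [0.7, -0.0, -0.2]
width: 0.0219
grip_force: 0.0
539 [-0.0556  0.0428  0.2101] zslope 0.0481 xslope 0.0003
```

The board is at rest, level to about 0.05 rad and home against the collar, so I'm handing in.

```bash
python3 -c "
from bench import r
print(r.close_job())"
```

```text
the job is handed in; nothing more can be done
None
```

I hung the board on the grey stand's peg by its +28 mm hole and handed the job in: by the wrist camera it is at rest, tilted about 0.05 rad and about 1.5 mm off the collar (limits 0.12 rad and 5 mm), with the gripper clear above; no verdict was returned.

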